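# Slip the stray-light hood onto the aligned photodetector, gently

## Task

Before the measurement, fit the stray-light hood: pick up the black octagonal tube that lies on the bench and slip its wide-open end over the photodetector's nose until it is fully home against the flange at its foot, then let go. Be gentle: the hood is thin-walled, so grip it with no more than about 40 N, and the detector is already aligned, so do not press the hood against it with more than about 15 N or touch it with the gripper. Leave everything else where it is.

Things in the scene. Friction and masses are not known exactly. Their poses are not given: they have to be found in the camera images.
- hood: the hood: black octagonal tube, 37 mm across flats, 80 mm long, 3 mm wall, about 70 g, lying on a flat. Origin: middle of its length, on its underside (centre line 18.5 mm above). Its y axis runs along the tube to the open mouth; z up as it lies. Bore 31 mm across flats, 34 mm at the mouth; the other end has only an 18 mm hole, too small for the nose
- hood_mouth (a point): centre of the hood's open, wide end, on its centre line
- hood_front (a point): centre of the hood's apertured end (18 mm hole), on its centre line, 80 mm from the mouth
- photodetector: the aligned detector, fixed on a riser block on the breadboard: black head 33 x 34 x 48 mm on a post; from its face towards the laser a round level aluminium tube, the nose (25 mm in diameter, 60 mm long), sticks out along the detector's own +y from a round flange 42 mm across. Origin at the mount's foot, 38 mm above the bench; z up; highest point is 183 mm above the bench
- board: narrow black breadboard, 150 x 450 x 13 mm, fixed on the bench; carries the detector at its +y end and at its -y end a laser on a post, 177 mm high above the bench. Origin under its centre, y along it
- nose_root (a point): centre of the nose's foot, on the front face of its flange, against which the hood stops; the nose's centre line is level, 155 mm above the bench, along the detector's y axis
- nose_tip (a point): centre of the nose's free end, 60 mm from its foot; the hood comes on from here towards the foot
- tape_roll: bystander: roll of dark tape lying flat, 57 mm across, 19 mm high; origin under its centre
- carton: bystander: small closed carton on the bench at the right, 63 x 105 x 59 mm
There are look-alikes about, which are no part of the job. Leave any pink or white look-alike of the hood alone.

How it is judged:
By the outcome, as a careful person would: the job done as asked, in the order asked, and still so for the second after the job is handed in, with the robot touching nothing.
It also fails if it takes over 48 s, if anything falls off the work surface, if the arm or the gripper's body presses on something with over 40 N, if the wrist force passes 120 N, or if a joint passes its speed limit or range.

## Robot

A 6-joint arm with a two-finger parallel gripper is mounted at the origin on a cart in front of the work surface, level with it; the furniture and walls round the work are solid. World frame = base frame: x ahead of the robot, y to its left, z up, the work surface at z = 0. Lengths are in m, angles in rad, forces in N, time in s.
With the tool pointing down it reaches from about 0.35 to 0.85 m from the base axis. Payload 8.1 kg.
Tool frame: the origin (TCP) lies on the centre line of the jaws, within the pads' length; the fingertips stand 17 mm ahead of it and the grasp point (between the pads) lies 2 mm behind it; z points along the fingers, y is the line along which they close (so a half turn about z gives the same grasp; the last joint's range is limited). The gripper opens to 93 mm and grips with 3 to 60 N. Pads are 15 mm wide; open, the fingers measure 128 mm over their backs; the gripper's body (75 mm by 188 mm) begins 65 mm behind the grasp point.
Start: joints at [1.167, 0.13, 1.488, -0, 1.523, -0.085], TCP at [0.188, 0.57, 0.236] pointing down, gripper open.
Joint ranges: [-2.96, 2.96], [-0.89, 2.26], [0.02, 2.5], [-1.34, 4.48], [0, 2.73], [-2.66, 2.66]. Speed limits (rad/s): [2.39, 2.39, 2.79, 3.14, 3.14, 3.14].

## Interface

Orientations are given as a rotation vector (axis times angle).
In Python, from plant import telemetry, viewer, order gives the robot as it stands.
- The arm moves only by the tool send_rows, never from a script. Its argument "plan" is a list that holds one entry, the list of rows, each a list of 5 numbers: the closure, from -1 (fully open) to 1 (shut), then the shift along the world's x, y, z normalised to -1 to 1, where 1 is 0.2 m, then the turn about the world's z normalised to -1 to 1, where 1 is 60 degrees. A call has 1 to 20 rows; each row is the pose to reach, as a shift and turn from the pose commanded when the call began; what a row does not reach only later rows make up. A row lasts 1/12 s, in which the tool goes at most 41.7 mm and 7.16 degrees, less where a joint would pass 70% of its speed; a pose out of reach is approached as far as the arm can. A call with a number of a shift or a turn outside -1 to 1 is refused whole. A call with a gripper value outside its range is refused whole. The fingers move at their own pace and stop on an object; "force" is the grip in N (left out, the last holds). Time passes only in rows, so rows that repeat a pose let the fingers close. It gives the time, the measured TCP pose, the force, the opening and the grip force at its end, in the units of the state.
- telemetry.read_state(): the state, without advancing time (a new reading comes with each control period).
- viewer.read_camera(name): name is "scene" or "top" or "wrist"; returns (picture, depth): 420x560x3 uint8, blue, green, red; 420x560 float32, m along the optical axis (not along the pixel's ray), 0 where there is no reading.
- viewer.calibration(name): a dict with "camera_matrix" (3x3 intrinsics, pixels), "extrinsics" (4x4, takes a point from camera to world coordinates); the wrist camera has in their place "hand_eye" (4x4, takes a point from camera to tool coordinates, whose origin is the TCP and whose axes are the flange's). Camera axes: x right, y up, looking along -z (the intrinsics and any distortion apply to the point x, -y, -z); pixel columns grow to the right and rows downward; lengths in m; the calibration is good to about 2 mm. A picture is of the moment at which its call begins: read the wrist's pose just before it. calibration takes no time and is no camera call.
- order.close_job(): hands the job in; it is judged then, once.
The state is a dict: "t": time; "q": joint angles; "dq": joint speeds; "joint_torque": joint torques, N m; "tool_pos": TCP position; "orientation": TCP orientation; "force": force on the tool from outside, world axes, zero at the start; "wrist_torque": the same for the moment, N m; "opening": finger opening in m; "gripper_force": force on a finger pad.
Only numpy, scipy, OpenCV 4.12 (cv2) and the standard library are available. Lean on these libraries where they do the work, as an engineer would, in place of code of your own. Each camera call takes 0.05 s, during which the arm holds its last target. There are 200 camera calls.

## Working session

There is one attempt and no reset: what is moved stays moved. The work goes in short steps, Python scripts to look and compute and a tool call to move; the robot and the scene stay as the last step left them, time stands still between calls to the robot, and variables do not carry over. Pictures are saved under pics/ and viewed, at most 10 in all, crops included, and the job is handed in when it is done.

Besides the shell and the picture viewer there is one more tool, called after "Call:" as name([rows], argument=value, ...), one row to a line, values as JSON. send_rows: Moves the arm, as the interface text tells. Scaled input: -1 to 1 covers 0.2 m each way for a shift and 60 degrees each way for a turn. Its arguments: {"type":"object","properties":{"plan":{"type":"array"},"force":{"type":"number"}},"required":["plan"]}

```bash
mkdir -p pics; cat > h.py <<'E'
import numpy as np, cv2
from plant import telemetry, viewer, order
from scipy.spatial.transform import Rotation as R
def cam(name):
    s=telemetry.read_state(); im,d=viewer.read_camera(name); c=viewer.calibration(name)
    if 'extrinsics' in c: T=np.array(c['extrinsics'])
    else:
        W=np.eye(4); W[:3,:3]=R.from_rotvec(s['orientation']).as_matrix(); W[:3,3]=s['tool_pos']
        T=W@np.array(c['hand_eye'])
    np.savez(f'{name}.npz',im=im,d=d,K=np.array(c['camera_matrix']),T=T)
    return im,d
def pts(name,uv):
    f=np.load(f'{name}.npz'); K,T,d=f['K'],f['T'],f['d']
    uv=np.atleast_2d(uv); z=d[uv[:,1].astype(int),uv[:,0].astype(int)]
    p=np.c_[(uv[:,0]-K[0,2])/K[0,0]*z,-(uv[:,1]-K[1,2])/K[1,1]*z,-z,np.ones(len(z))]
    return (p@T.T)[:,:3]
def cloud(name):
    d=np.load(f'{name}.npz')['d']; v,u=np.mgrid[:d.shape[0],:d.shape[1]]
    return pts(name,np.c_[u.ravel(),v.ravel()]).reshape(*d.shape,3)
E
python3 - <<'E'
from h import *
print(telemetry.read_state()); 
for n in('scene','top','wrist'):
    im,d=cam(n); cv2.imwrite(f'pics/{n}0.png',im); c=viewer.calibration(n); print(n,{k:np.round(v,3).tolist() if not isinstance(v,str) else v for k,v in c.items()})
a=cv2.imread('pics/scene0.png');b=cv2.imread('pics/top0.png')
E
```

```text
{'t': 0.0, 'q': array([ 1.16657437e+00,  1.31162418e-01,  1.48930339e+00, -6.89825373e-06,
        1.52301064e+00, -8.54315971e-02]), 'dq': array([ 1.86677886e-06, -1.44839952e-03,  8.46049899e-04, -1.10456933e-04,
       -4.87245400e-05,  9.07556445e-04]), 'joint_torque': array([ 4.71073054e-04, -5.59863603e+01, -4.91740358e+01,  7.68298097e-02,
        3.56859877e-02, -1.49657735e-04]), 'tool_pos': array([0.18783045, 0.56925618, 0.23457345]), 'orientation': array([-4.98564840e-01, -3.10132270e+00,  2.87302867e-03]), 'force': array([-0.10543548,  0.35247032,  0.32147471]), 'wrist_torque': array([0.02226001, 0.02332464, 0.00886347]), 'gripper_force': 0.0, 'opening': 0.09323117243803375}
scene {'camera_matrix': [[400.798, 0.0, 274.636], [0.0, 400.798, 211.752], [0.0, 0.0, 1.0]], 'extrinsics': [[0.611, -0.475, 0.633, 1.056], [0.791, 0.352, -0.5, -0.521], [0.015, 0.807, 0.591, 0.604], [0.0, 0.0, 0.0, 1.0]]}
top {'camera_matrix': [[540.48, 0.0, 275.279], [0.0, 540.48, 206.033], [0.0, 0.0, 1.0]], 'extrinsics': [[0.02, 0.994, -0.111, 0.418], [-0.999, 0.023, 0.029, -0.077], [0.031, 0.11, 0.993, 1.197], [0.0, 0.0, 0.0, 1.0]]}
wrist {'camera_matrix': [[335.179, 0.0, 278.621], [0.0, 335.179, 210.813], [0.0, 0.0, 1.0]], 'hand_eye': [[-0.001, 0.964, 0.267, 0.073], [1.0, 0.001, 0.001, 0.0], [0.0, 0.267, -0.964, -0.149], [0.0, 0.0, 0.0, 1.0]]}
```

View pics/scene0.png

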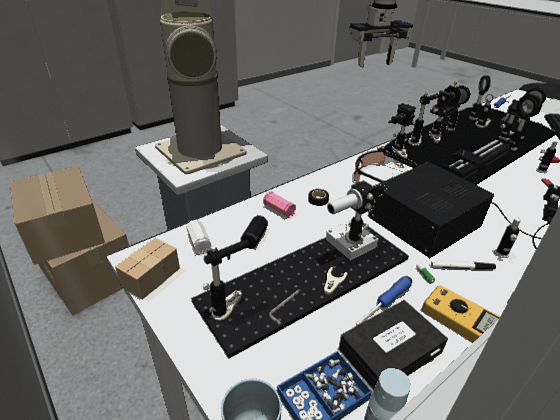

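View pics/top0.png

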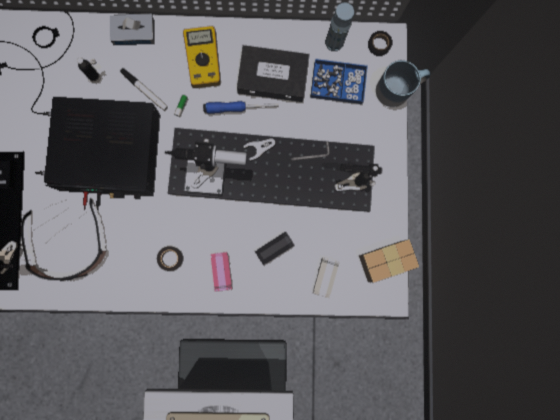

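In the top view the hood candidates are black (275,248), pink (221,271) and white (326,278). Only the black one fits; in the scene view it is at (255,231). The nose runs from about (215,157) to (246,157) in the top view.

```bash
python3 - <<'E'
from h import *
s=np.load('scene.npz')['im'];t=np.load('top.npz')['im']
def crop(im,x,y,w,h,k): return cv2.resize(im[y:y+h,x:x+w],(w*k,h*k),interpolation=cv2.INTER_CUBIC)
a=crop(s,235,205,50,50,6);b=crop(t,250,225,50,50,6)
c=crop(s,320,170,75,75,4);e=crop(t,180,125,75,75,4)
im=np.vstack([np.hstack([a,b]),np.hstack([c,e])])
im=np.clip(im.astype(float)*1.0,0,255)
im=255*(im/255)**0.6
cv2.imwrite('pics/crop0.png',im)
C=cloud('top')
# hood
P=C[225:275,250:300]; m=(P[...,2]>0.012)&(P[...,2]<0.06); H=P[m]
print('n',len(H),H.mean(0),np.percentile(H[:,2],[5,50,95,100]),'bench',np.median(C[290:300,100:300,2]))
r=cv2.minAreaRect((H[:,:2]*1000).astype(np.float32)); print('rect mm',r, cv2.boxPoints(r))
# nose & detector
P=C[120:200,165:260]; m=P[...,2]>0.10; N=P[m]; print('det',len(N),N.min(0),N.max(0))
v,u=np.mgrid[120:200,165:260]
n=(P[...,2]>0.155)&(P[...,2]<0.18)
for c in range(165,260,4):
    k=n[:,c-165]; q=P[:,c-165][k]
    if len(q): print(c,v[:,c-165][k].min(),v[:,c-165][k].max(),q[:,0].mean().round(4),q[:,1].mean().round(4),q[:,2].max().round(4), np.round(q[q[:,2].argmax()],4))
S=cloud('scene')
P=S[200:260,230:285]; m=(P[...,2]>0.012)&(P[...,2]<0.06)&(np.linalg.norm(P[...,:2]-H.mean(0)[:2],axis=-1)<.06); H=P[m]
print('scene hood',len(H),H.mean(0),H.min(0),H.max(0))
E
```

```text
n 637 [ 0.45568049 -0.11099053  0.03413534] [0.02641191 0.0348981  0.04064476 0.04452867] bench 0.0005796138783181748
rect mm ((455.8040466308594, -110.95745086669922), (36.749061584472656, 79.99014282226562), 33.78664779663086) [[ 418.29138  -87.93509]
 [ 462.77405 -154.41603]
 [ 493.3167  -133.97981]
 [ 448.83405  -67.49887]]
det 1234 [ 0.41764923 -0.07677242  0.12669659] [0.65807595 0.11042546 1.19657144]
169 151 153 0.6344 0.1018 0.1572 [0.6322 0.1016 0.1572]
173 151 154 0.6331 0.0939 0.1581 [0.6362 0.0939 0.1581]
177 148 158 0.6321 0.0857 0.1668 [0.6287 0.0845 0.1668]
181 149 158 0.6309 0.0776 0.1659 [0.6291 0.077  0.1659]
185 151 159 0.6284 0.07 0.1638 [0.6356 0.0699 0.1638]
189 149 159 0.6307 0.0624 0.1634 [0.634  0.0621 0.1634]
193 150 159 0.6298 0.0546 0.1641 [0.6321 0.0543 0.1641]
197 144 162 0.6298 0.045 0.1799 [0.6464 0.0453 0.1799]
201 144 169 0.6239 0.0376 0.1799 [0.6408 0.0375 0.1799]
205 139 168 0.6302 0.0301 0.1798 [0.6371 0.0298 0.1798]
209 143 163 0.6307 0.0222 0.1797 [0.6413 0.0223 0.1797]
213 144 166 0.6282 0.0151 0.1791 [0.6261 0.0142 0.1791]
217 150 162 0.6273 0.0078 0.1695 [0.6282 0.0074 0.1695]
221 151 163 0.6256 0.0 0.1688 [ 6.227e-01 -4.000e-04  1.688e-01]
225 151 162 0.6267 -0.0077 0.168 [ 0.629  -0.0078  0.168 ]
229 152 163 0.625 -0.0155 0.1696 [ 0.6308 -0.0156  0.1696]
233 152 163 0.6249 -0.0233 0.1713 [ 0.6287 -0.0234  0.1713]
237 152 164 0.6244 -0.031 0.1684 [ 0.6216 -0.0312  0.1684]
241 153 164 0.6235 -0.0388 0.1688 [ 0.6237 -0.0389  0.1688]
245 153 164 0.6238 -0.0465 0.1673 [ 0.6242 -0.0465  0.1673]
scene hood 467 [ 0.4674728  -0.1117607   0.03089116] [ 0.42478549 -0.15313096  0.01221409] [ 0.49702513 -0.0661151   0.03991793][ WARN:0@0.411] global loadsave.cpp:1063 imwrite_ Unsupported depth image for selected encoder is fallbacked to CV_8U.
```

View pics/crop0.png

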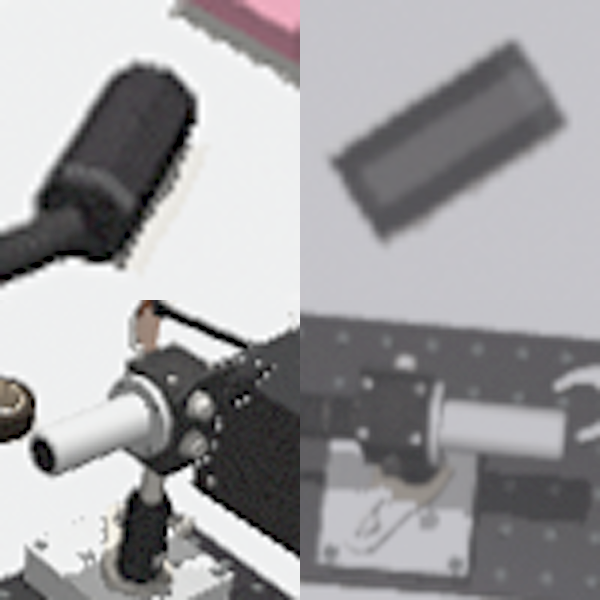

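The black candidate measures 37 × 80 mm and 37 mm high, so it fits; pink and white are ruled out by the task. I still need to know which end is the mouth, so I'll bring the wrist camera round to see the end near (0.434,-0.078).

Call:
send_rows([
  [[-1, 0.36, -1, 0, -0.2], [-1, 0.36, -1, 0, -0.2], [-1, 0.36, -1, 0, -0.2], [-1, 0.36, -1, 0, -0.2], [-1, 0.36, -1, 0, -0.2], [-1, 0.36, -1, 0, -0.2]],
])

```text
t: 0.65
tool_pos: [0.2614, 0.3649, 0.235]
orientation: [0.824, 3.03, -0.004]
force: [-1.0, -0.5, 0.9]
opening: 0.0931
gripper_force: 0.0
```

Call:
send_rows([
  [[-1, 0.36, -1, -0.2, -0.2], [-1, 0.36, -1, -0.2, -0.2], [-1, 0.36, -1, -0.2, -0.2], [-1, 0.36, -1, -0.2, -0.2], [-1, 0.36, -1, -0.2, -0.2], [-1, 0.36, -1, -0.2, -0.2]],
])

```text
t: 1.15
tool_pos: [0.3328, 0.165, 0.1942]
orientation: [1.139, 2.928, -0.004]
force: [-0.7, -0.8, -0.6]
opening: 0.0929
gripper_force: 0.0
```

Call:
send_rows([
  [[-1, 0.39, -0.95, -0.2, -0.23], [-1, 0.39, -0.95, -0.2, -0.23], [-1, 0.39, -0.95, -0.2, -0.23], [-1, 0.39, -0.95, -0.2, -0.23], [-1, 0.39, -0.95, -0.2, -0.23], [-1, 0.39, -0.95, -0.2, -0.23], [-1, 0.39, -0.95, -0.2, -0.23], [-1, 0.39, -0.95, -0.2, -0.23]],
])

```text
t: 1.82
tool_pos: [0.4098, -0.0197, 0.1554]
orientation: [-1.477, -2.771, -0.0]
force: [0.1, 0.5, -0.1]
opening: 0.093
gripper_force: 0.0
```

```bash
python3 - <<'E'
from h import *
im,d=cam('wrist'); s=telemetry.read_state(); print(s['t'],s['tool_pos'],R.from_rotvec(s['orientation']).as_matrix()[:,1])
cv2.imwrite('pics/w1.png',(255*(im/255.)**0.6).astype('uint8'))
E
```

```text
1.8667 [ 0.40989546 -0.0191654   0.15567051] [8.29365062e-01 5.58707072e-01 3.15648568e-05]
```

View pics/w1.png

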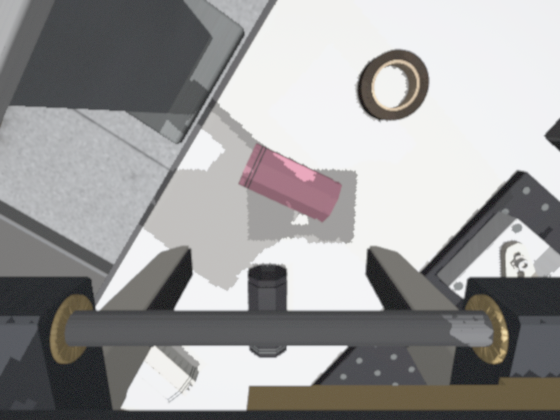

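```bash
python3 - <<'E'
from h import *
im=np.load('wrist.npz')['im'][250:310,230:305]
cv2.imwrite('pics/w1c.png',cv2.resize((255*(im/255.)**0.45).astype('uint8'),None,fx=9,fy=9,interpolation=cv2.INTER_CUBIC))
d=np.load('wrist.npz')['d']; C=cloud('wrist')
print(np.round(C[258:300:2,267],4))
E
```

```text
[[ 0.4334 -0.0749 -0.0006]
 [ 0.4344 -0.0764  0.    ]
 [ 0.4361 -0.079  -0.0022]
 [ 0.4365 -0.0795  0.001 ]
 [ 0.4373 -0.0806  0.0027]
 [ 0.4387 -0.0829  0.0016]
 [ 0.4397 -0.0843  0.0026]
 [ 0.4407 -0.0858  0.0032]
 [ 0.4418 -0.0875  0.0035]
 [ 0.4434 -0.09    0.0018]
 [ 0.4444 -0.0914  0.0028]
 [ 0.4371 -0.0783  0.0361]
 [ 0.4385 -0.0804  0.0351]
 [ 0.4393 -0.0816  0.036 ]
 [ 0.4407 -0.0837  0.0349]
 [ 0.4414 -0.0847  0.0363]
 [ 0.4425 -0.0864  0.0362]
 [ 0.4433 -0.0876  0.0372]
 [ 0.4442 -0.089   0.0377]
 [ 0.4451 -0.0903  0.0383]
 [ 0.4466 -0.0926  0.0371]]
```

View pics/w1c.png

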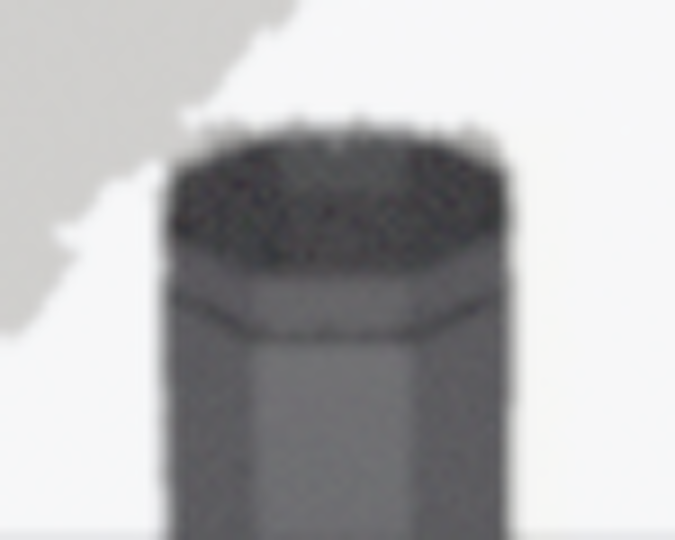

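The near end at (267,268) is the mouth: wide, thin-walled, with the bore floor visible at z≈3 mm. Next I'll refine the hood pose from this view.

```bash
python3 - <<'E'
from h import *
C=cloud('wrist'); P=C[255:312,235:305].reshape(-1,3)
m=(P[:,2]>0.031)&(P[:,2]<0.042); Q=P[m]
w=P[(P[:,2]>0.015)&(P[:,2]<0.045)]
a=np.radians(123.8); ax=np.array([np.cos(a),np.sin(a)]); pe=np.array([-ax[1],ax[0]])
c=np.array([.4558,-.111])
print(len(Q),np.median(Q[:,2]),'along',np.percentile((Q[:,:2]-c)@ax,[1,99]),'perp w',np.percentile((w[:,:2]-c)@pe,[1,50,99]))
for r in range(285,312,5):
    p=C[r,235:305]; p=p[(p[:,2]>.02)&(p[:,2]<.042)]; y=(p[:,:2]-c)@pe; print(r,((p[:,:2]-c)@ax).mean().round(4),y.min().round(4),y.max().round(4))
s=telemetry.read_state(); y=R.from_rotvec(s['orientation']).as_matrix()[:,1]; print(s['tool_pos'],np.degrees(np.arctan2(y[1],y[0])))
E
```

```text
881 0.03603361182544518 along [0.00742724 0.03782349] perp w [-0.01974768 -0.00250375  0.01615501]
285 0.0309 -0.0197 0.0161
290 0.0265 -0.0197 0.0162
295 0.0215 -0.0197 0.0164
300 0.0165 -0.0197 0.0154
305 0.0114 -0.0198 0.0156<stdin>:9: RuntimeWarning: Mean of empty slice.
  ret = ret.dtype.type(ret / rcount)
Traceback (most recent call last):
ValueError: zero-size array to reduction operation minimum which has no identity
```

Call:
send_rows([
  [[-1, 0.2475, -0.47, 0, 0], [-1, 0.2475, -0.47, 0, 0], [-1, 0.2475, -0.47, 0, 0], [-1, 0.2475, -0.47, 0, 0], [-1, 0.2475, -0.47, -0.2, 0], [-1, 0.2475, -0.47, -0.4, 0], [-1, 0.2475, -0.47, -0.55, 0], [-1, 0.2475, -0.47, -0.63, 0], [-1, 0.2475, -0.47, -0.68, 0], [-1, 0.2475, -0.47, -0.68, 0], [-1, 0.2475, -0.47, -0.68, 0]],
], force=25)

```text
t: 2.78
tool_pos: [0.4601, -0.1128, 0.0203]
orientation: [1.473, 2.774, 0.001]
force: [-0.2, 0.4, 1.2]
opening: 0.0928
gripper_force: 0.0
```

Call:
send_rows([
  [[1, 0, 0, 0, 0], [1, 0, 0, 0, 0], [1, 0, 0, 0, 0], [1, 0, 0, 0, 0], [1, 0, 0, 0, 0], [1, 0, 0, 0, 0], [1, 0, 0, 0, 0], [1, 0, 0, 0, 0], [1, 0, 0, 0, 0], [1, 0, 0, 0, 0], [1, 0, 0, 0, 0], [1, 0, 0, 0, 0]],
], force=25)

```text
t: 3.78
tool_pos: [0.4595, -0.1143, 0.0196]
orientation: [-1.476, -2.773, 0.0]
force: [-0.3, -0.2, -0.4]
opening: 0.037
gripper_force: 25.0
```

Gripped: the opening is 37.0 mm, matching the hood. Next I'll lift, and check where the laser is before crossing.

Call:
send_rows([
  [[1, 0, 0, 0.15, 0], [1, 0, 0, 0.3, 0], [1, 0, 0, 0.5, 0], [1, 0, 0, 0.68, 0], [1, 0, 0, 0.68, 0], [1, 0, 0, 0.68, 0]],
])

```text
t: 4.28
tool_pos: [0.4615, -0.1149, 0.1585]
orientation: [1.474, 2.768, 0.001]
force: [-0.0, -0.5, -0.7]
opening: 0.0368
gripper_force: 25.0
```

```bash
python3 - <<'E'
from h import *
C=cloud('top'); P=C[100:230,255:420]; Q=P[(P[...,2]>.09)&(P[...,2]<.3)]; print(len(Q),Q.min(0),Q.max(0))
s=telemetry.read_state(); print(s['tool_pos'],s['opening'],s['force'])
S=cloud('scene'); P=S.reshape(-1,3); q=P[(P[:,2]>.09)&(P[:,2]<.3)&(P[:,1]<-.1)&(P[:,0]>.5)&(P[:,0]<.75)&(P[:,1]>-.5)]; print(len(q),q.min(0),q.max(0))
E
```

```text
412 [ 0.59442235 -0.31498035  0.09027134] [ 0.6205143  -0.23313136  0.17865132]
[ 0.46146251 -0.1148927   0.15848666] 0.03679608620061801 [-0.04919859 -0.45991288 -0.69422117]
733 [ 0.60335675 -0.31375259  0.09011284] [ 0.62659888 -0.23197041  0.17830639]
```

Call:
send_rows([
  [[1, 0.2, -0.09, 0, -0.12], [1, 0.4, -0.09, 0, -0.24], [1, 0.6, -0.09, 0, -0.36], [1, 0.7, -0.09, 0, -0.48], [1, 0.76, -0.09, 0, -0.58], [1, 0.79, -0.09, 0, -0.628], [1, 0.79, -0.09, 0, -0.628], [1, 0.79, -0.09, 0, -0.628], [1, 0.79, -0.09, 0, -0.628], [1, 0.79, -0.09, 0, -0.628]],
])

```text
t: 5.12
tool_pos: [0.6166, -0.1322, 0.155]
orientation: [-2.291, -2.148, 0.001]
force: [-0.2, -1.5, -0.6]
opening: 0.0367
gripper_force: 25.0
```

```bash
python3 - <<'E'
from h import *
im,d=cam('wrist'); s=telemetry.read_state(); y=R.from_rotvec(s['orientation']).as_matrix()[:,1]; print(s['t'],s['tool_pos'],np.degrees(np.arctan2(y[1],y[0])),s['force'],s['opening'])
cv2.imwrite('pics/w2.png',(255*(im/255.)**0.6).astype('uint8'))
C=cloud('wrist')
def fit(zlo,zhi,ylo,yhi,tag):
    m=(C[...,2]>zlo)&(C[...,2]<zhi)&(C[...,1]>ylo)&(C[...,1]<yhi)&(abs(C[...,0]-.62)<.04)
    v,u=np.nonzero(m)
    for r in range(v.min() if len(v) else 0,v.max() if len(v) else 0,12):
        k=m[r]; p=C[r][k]
        if len(p)>3: print(tag,r,np.nonzero(k)[0][[0,-1]],np.round([p[:,0].min(),p[:,0].max(),(p[:,0].min()+p[:,0].max())/2,np.median(p[:,1]),p[:,2].max(),np.percentile(p[:,2],80)],4))
fit(.145,.2,-.2,.06,'n')
E
```

```text
5.1667 [ 0.61684814 -0.13218714  0.15531433] -3.6937826478140576 [ 0.45858849  0.28499587 -0.44254256] 0.03683847468759785
n 0 [261 323] [ 0.618   0.6418  0.6299 -0.0174  0.1679  0.1662]
n 12 [261 323] [ 0.6177  0.6416  0.6296 -0.0213  0.1684  0.1667]
n 24 [261 322] [ 0.6173  0.6413  0.6293 -0.0253  0.1675  0.1664]
n 36 [261 322] [ 0.617   0.641   0.629  -0.0293  0.1679  0.1665]
n 48 [261 322] [ 0.6167  0.641   0.6288 -0.0334  0.1676  0.1666]
n 60 [262 321] [ 0.6168  0.6403  0.6285 -0.0377  0.1677  0.1667]
n 72 [262 321] [ 0.6164  0.6403  0.6283 -0.0419  0.1678  0.1664]
n 84 [262 321] [ 0.616   0.6403  0.6282 -0.0463  0.1682  0.1665]
n 192 [237 320] [ 0.6017  0.6382  0.6199 -0.0916  0.1615  0.1593]
n 204 [239 318] [ 0.6021  0.637   0.6196 -0.0925  0.1727  0.1715]
n 216 [237 320] [ 0.6009  0.6376  0.6193 -0.0975  0.1733  0.1722]
n 228 [238 319] [ 0.6009  0.6369  0.6189 -0.1027  0.1731  0.1722]
n 240 [238 319] [ 0.6004  0.6369  0.6186 -0.108   0.1733  0.1722]
n 252 [215 342] [ 0.586   0.6494  0.6177 -0.1154  0.1734  0.1718]
n 264 [207 350] [ 0.5846  0.6506  0.6176 -0.1212  0.1741  0.1717]
n 276 [200 357] [ 0.5846  0.6513  0.618  -0.1244  0.1752  0.174 ]
n 288 [202 355] [ 0.5876  0.648   0.6178 -0.1293  0.1858  0.1843]
n 300 [203 354] [ 0.5901  0.6456  0.6178 -0.1351  0.1944  0.1933]
n 348 [224 333] [ 0.5967  0.6366  0.6166 -0.1607  0.1993  0.1725]
n 360 [256 301] [ 0.6042  0.6255  0.6148 -0.167   0.1728  0.1723]
```

View pics/w2.png

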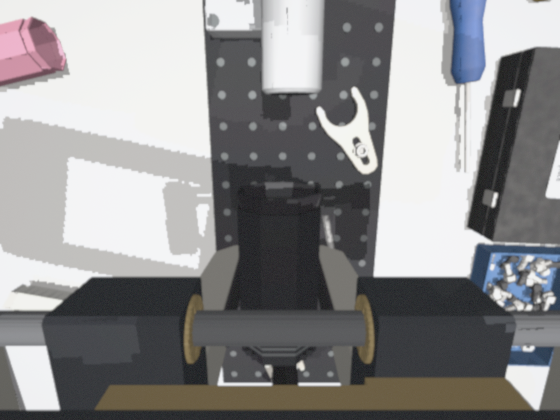

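The nose tip is at about (291,92) and the hood mouth at about (279,198). The hood has to move +5.5 mm in x and 1 mm up, then 41–42 mm to the tip plus 60 mm to home. I'll correct the lateral offset first, advance to just short of the tip and re-measure.

Call:
send_rows([
  [[1, 0.0275, 0, 0.005, 0], [1, 0.0275, 0, 0.005, 0], [1, 0.033, 0.09, 0.005, 0], [1, 0.0385, 0.175, 0.005, 0], [1, 0.0385, 0.175, 0.005, 0], [1, 0.0385, 0.175, 0.005, 0], [1, 0.0385, 0.175, 0.005, 0], [1, 0.0385, 0.175, 0.005, 0]],
])

```text
t: 5.83
tool_pos: [0.6252, -0.098, 0.1568]
orientation: [2.293, 2.147, -0.0]
force: [-0.6, -0.4, -0.3]
opening: 0.0369
gripper_force: 25.0
```

```bash
cat > m.py <<'E'
from h import *
im,d=cam('wrist'); s=telemetry.read_state(); y=R.from_rotvec(s['orientation']).as_matrix()[:,1]; print(s['t'],s['tool_pos'],np.degrees(np.arctan2(y[1],y[0])),s['force'],s['opening'])
C=cloud('wrist')
for r in range(0,256,12):
    k=(C[r,:,2]>.145)&(C[r,:,2]<.2)&(abs(C[r,:,0]-.625)<.04); p=C[r][k]
    if len(p)>3: print(r,np.nonzero(k)[0][[0,-1]],np.round([p[:,0].min(),p[:,0].max(),(p[:,0].min()+p[:,0].max())/2,np.median(p[:,1]),p[:,2].max(),np.percentile(p[:,2],80)],4))
E
python3 m.py; python3 - <<'E'
import cv2,numpy as np
im=np.load('wrist.npz')['im'][60:260,200:380]; cv2.imwrite('pics/w3.png',cv2.resize((255*(im/255.)**.5).astype('uint8'),None,fx=3,fy=3))
E
```

```text
5.8833 [ 0.62524277 -0.09802252  0.15674125] -3.7812306016627586 [ 0.97699927 -0.15691043 -0.66185363] 0.03674066774834429
0 [232 332] [0.6167 0.6524 0.6346 0.0162 0.1762 0.1743]
12 [225 327] [0.613  0.6526 0.6328 0.0117 0.1761 0.1744]
24 [224 327] [0.6114 0.6525 0.632  0.0102 0.1685 0.1658]
36 [245 305] [0.6191 0.6433 0.6312 0.0057 0.1684 0.1663]
48 [246 305] [0.6194 0.6432 0.6313 0.0014 0.1677 0.1665]
60 [246 305] [ 0.6189  0.6429  0.6309 -0.0028  0.1683  0.1664]
72 [246 304] [ 0.6184  0.6423  0.6303 -0.0071  0.1682  0.1665]
84 [247 304] [ 0.6185  0.6421  0.6303 -0.0116  0.168   0.1664]
96 [247 304] [ 0.6179  0.642   0.6299 -0.0159  0.1679  0.1661]
108 [247 304] [ 0.6174  0.6416  0.6295 -0.0204  0.1674  0.1664]
120 [248 304] [ 0.6177  0.6414  0.6296 -0.0251  0.1677  0.1663]
132 [248 303] [ 0.6171  0.6407  0.6289 -0.0297  0.1678  0.1665]
144 [248 303] [ 0.6165  0.6405  0.6285 -0.0345  0.1678  0.1664]
156 [248 303] [ 0.616   0.6403  0.6281 -0.0393  0.1678  0.1667]
168 [249 303] [ 0.6162  0.6401  0.6281 -0.0444  0.168   0.1666]
192 [237 320] [ 0.6105  0.6467  0.6286 -0.0577  0.1639  0.1593]
204 [239 318] [ 0.6108  0.6456  0.6282 -0.0584  0.1745  0.1733]
216 [237 320] [ 0.6097  0.6462  0.628  -0.0634  0.1748  0.1739]
228 [238 319] [ 0.6096  0.6456  0.6276 -0.0685  0.175   0.174 ]
240 [238 319] [ 0.6091  0.6453  0.6272 -0.0738  0.1751  0.1741]
252 [215 342] [ 0.5945  0.6581  0.6263 -0.0812  0.175   0.1738]
```

View pics/w3.png

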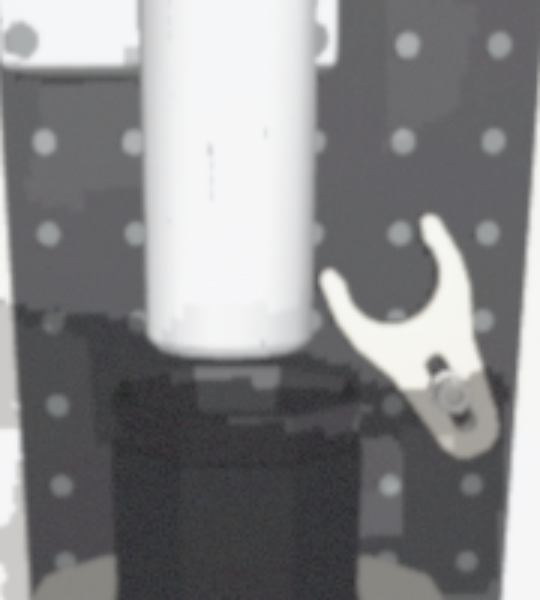

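Lateral error is now 1 mm and height error 0.7 mm. I'll correct both and enter 25 mm.

Call:
send_rows([
  [[1, -0.004, 0, -0.0035, 0], [1, -0.004, 0, -0.0035, 0], [1, -0.002, 0.04, -0.0035, 0], [1, 0, 0.08, -0.0035, 0], [1, 0.002, 0.105, -0.0035, 0], [1, 0.004, 0.125, -0.0035, 0], [1, 0.004, 0.125, -0.0035, 0], [1, 0.004, 0.125, -0.0035, 0]],
], force=15)

```text
t: 6.55
tool_pos: [0.6261, -0.0717, 0.156]
orientation: [2.292, 2.149, -0.0]
force: [0.5, -0.5, -0.8]
opening: 0.0374
gripper_force: 15.0
```

```bash
python3 m.py
```

```text
6.6 [ 0.62609123 -0.07205559  0.15598674] -3.715142576746951 [-0.10898238 -0.04799386 -1.28150821] 0.0366626414467774
0 [230 341] [0.6177 0.6541 0.6359 0.0399 0.1832 0.1784]
12 [230 340] [0.6175 0.6538 0.6356 0.0363 0.1828 0.1784]
24 [206 350] [0.6057 0.6599 0.6328 0.0329 0.1825 0.1785]
36 [206 356] [0.6056 0.6611 0.6333 0.029  0.1818 0.1782]
48 [207 355] [0.6047 0.6612 0.633  0.0252 0.1807 0.1782]
60 [232 343] [0.6165 0.6609 0.6387 0.0215 0.1811 0.1787]
72 [232 334] [0.6161 0.6528 0.6344 0.0175 0.1794 0.1781]
84 [230 326] [0.6131 0.6514 0.6322 0.0138 0.1763 0.1746]
96 [234 321] [0.6125 0.6507 0.6316 0.0103 0.1679 0.1661]
108 [249 306] [0.6191 0.6432 0.6312 0.0058 0.168  0.1663]
120 [249 306] [0.6186 0.643  0.6308 0.0012 0.1672 0.1662]
132 [250 306] [ 0.6188  0.6429  0.6308 -0.0035  0.1681  0.1664]
144 [250 305] [ 0.6183  0.6421  0.6302 -0.0082  0.1677  0.1665]
156 [250 305] [ 0.6178  0.6418  0.6298 -0.013   0.1676  0.1663]
168 [251 305] [ 0.6179  0.6416  0.6298 -0.018   0.1677  0.1664]
180 [251 305] [ 0.6174  0.6415  0.6294 -0.023   0.1678  0.1664]
192 [237 320] [ 0.6112  0.6476  0.6294 -0.0288  0.1674  0.166 ]
204 [239 318] [ 0.6117  0.6465  0.6291 -0.0321  0.1737  0.1727]
216 [237 320] [ 0.6105  0.647   0.6288 -0.0371  0.1743  0.1733]
228 [238 319] [ 0.6102  0.6463  0.6283 -0.0423  0.1749  0.1733]
240 [238 319] [ 0.6097  0.6463  0.628  -0.0477  0.1742  0.1732]
252 [215 342] [ 0.5953  0.659   0.6272 -0.0552  0.1742  0.1728]
```

Call:
send_rows([
  [[1, 0.002, 0.035, 0, 0], [1, 0.004, 0.07, 0, 0], [1, 0.006, 0.105, 0, 0], [1, 0.008, 0.135, 0, 0], [1, 0.009, 0.155, 0, 0], [1, 0.01, 0.165, 0, 0], [1, 0.01, 0.165, 0, 0], [1, 0.01, 0.165, 0, 0], [1, 0.01, 0.165, 0, 0]],
], force=10)

```text
t: 7.35
tool_pos: [0.628, -0.0394, 0.1559]
orientation: [2.293, 2.147, -0.0]
force: [0.4, -0.2, -0.6]
opening: 0.0372
gripper_force: 10.0
```

Call:
send_rows([
  [[1, 0.001, 0.005, 0, 0], [1, 0.001, 0.01, 0, 0], [1, 0.001, 0.01, 0, 0], [1, 0.001, 0.01, 0, 0]],
])

```text
t: 7.68
tool_pos: [0.6282, -0.0373, 0.1559]
orientation: [-2.293, -2.148, 0.0]
force: [0.3, -1.0, -1.5]
opening: 0.037
gripper_force: 10.0
```

```bash
python3 m.py
```

```text
7.7333 [ 0.62822353 -0.03728593  0.15591066] -3.750838038046303 [ 0.06377348 -0.50113466 -0.84882717] 0.03710762342167916
0 [250 302] [0.6252 0.6462 0.6357 0.0799 0.1614 0.1602]
12 [249 303] [0.6244 0.6462 0.6353 0.0757 0.1616 0.1607]
24 [249 303] [0.624  0.646  0.635  0.0714 0.1624 0.1609]
36 [250 303] [0.6241 0.646  0.6351 0.0673 0.1615 0.1607]
48 [250 302] [0.6236 0.6451 0.6344 0.063  0.1612 0.1602]
60 [250 302] [0.6232 0.6451 0.6341 0.0586 0.1612 0.1599]
72 [251 303] [0.6234 0.6453 0.6343 0.0542 0.1613 0.1606]
84 [232 337] [0.6179 0.6546 0.6362 0.0479 0.183  0.1783]
96 [233 336] [0.6179 0.6542 0.636  0.0439 0.183  0.1791]
108 [233 336] [0.6175 0.6541 0.6358 0.0397 0.1827 0.1785]
120 [210 336] [0.6056 0.6557 0.6306 0.0358 0.1831 0.1782]
132 [211 351] [0.6051 0.6615 0.6333 0.0313 0.1828 0.1783]
144 [235 349] [0.6168 0.6609 0.6389 0.0267 0.1817 0.1783]
156 [235 332] [0.6164 0.6529 0.6346 0.0225 0.1798 0.1783]
168 [232 330] [0.6116 0.6526 0.6321 0.0179 0.179  0.1781]
180 [238 317] [0.615  0.648  0.6315 0.0129 0.1763 0.1747]
192 [237 320] [0.6134 0.6499 0.6317 0.0058 0.1682 0.1664]
204 [239 318] [0.6138 0.6487 0.6313 0.0024 0.1742 0.1726]
216 [237 320] [ 0.6125  0.6494  0.6309 -0.0027  0.1742  0.173 ]
228 [238 319] [ 0.6125  0.6485  0.6305 -0.0078  0.1739  0.173 ]
240 [238 319] [ 0.6119  0.6484  0.6301 -0.0131  0.1743  0.1732]
252 [215 342] [ 0.5978  0.6612  0.6295 -0.0206  0.1741  0.173 ]
```

Call:
send_rows([
  [[1, 0.0005, 0.005, 0, 0], [1, 0.001, 0.01, 0, 0], [1, 0.001, 0.015, 0, 0], [1, 0.001, 0.015, 0, 0], [1, 0.001, 0.015, 0, 0]],
])

```text
t: 8.15
tool_pos: [0.6284, -0.0341, 0.1559]
orientation: [-2.293, -2.148, 0.0]
force: [-0.4, -0.5, 0.2]
opening: 0.0369
gripper_force: 10.0
```

Call:
send_rows([
  [[1, 0, 0.0025, 0, 0], [1, 0, 0.005, 0, 0], [1, 0, 0.005, 0, 0], [1, 0, 0.005, 0, 0]],
])

```text
t: 8.48
tool_pos: [0.6284, -0.0332, 0.1559]
orientation: [-2.293, -2.148, -0.0]
force: [1.3, 0.3, -1.1]
opening: 0.0371
gripper_force: 10.0
```

Call:
send_rows([
  [[1, 0, 0.0025, 0, 0], [1, 0, 0.005, 0, 0], [1, 0, 0.005, 0, 0], [1, 0, 0.005, 0, 0]],
])

```text
t: 8.82
tool_pos: [0.6284, -0.0322, 0.1559]
orientation: [-2.293, -2.148, 0.0]
force: [0.4, 0.0, -1.0]
opening: 0.0372
gripper_force: 10.0
```

```bash
python3 m.py | head -1; python3 - <<'E'
import sys; sys.path.insert(0,'.')
from h import *
C=cloud('wrist')
for r in range(176,214,2):print(r,np.round(C[r,278],4), np.load('wrist.npz')['im'][r,278])
E
```

```text
8.8667 [ 0.62841984 -0.03221337  0.15592208] -3.745075621655341 [-0.0959095  -0.07323867 -0.50917499] 0.0366617448247241
176 [0.6322 0.0201 0.1771] [41 41 41]
178 [0.6322 0.0193 0.1775] [43 43 43]
180 [0.6321 0.0186 0.1774] [42 42 42]
182 [0.6321 0.0177 0.177 ] [40 40 41]
184 [0.632  0.017  0.1775] [46 46 46]
186 [0.6319 0.015  0.1712] [80 80 79]
188 [0.6319 0.0148 0.1745] [190 187 187]
190 [0.6318 0.0141 0.1748] [240 238 237]
192 [0.6318 0.0135 0.1756] [239 238 237]
194 [0.6317 0.0128 0.1763] [235 234 233]
196 [0.6317 0.0118 0.1753] [222 220 219]
198 [0.6316 0.0104 0.173 ] [90 89 88]
200 [0.6315 0.0098 0.1739] [13 14 14]
202 [0.6315 0.0088 0.1729] [15 15 15]
204 [0.6314 0.0079 0.1728] [15 14 14]
206 [0.6314 0.007  0.1726] [17 15 15]
208 [0.6313 0.0062 0.1727] [15 14 14]
210 [0.6312 0.0051 0.1717] [17 14 15]
212 [0.6311 0.0038 0.1702] [17 15 15]
```

The hood edge is at about row 198 and the flange at rows 188–197, so they are nearly touching. I'll creep in and watch the y force.

Call:
send_rows([
  [[1, 0, 0.0025, 0, 0], [1, 0, 0.0025, 0, 0], [1, 0, 0.0025, 0, 0]],
])

```text
t: 9.12
tool_pos: [0.6284, -0.0317, 0.1559]
orientation: [-2.293, -2.148, 0.0]
force: [-0.4, 0.1, -0.5]
opening: 0.0368
gripper_force: 10.0
```

Call:
send_rows([
  [[1, 0, 0.0025, 0, 0], [1, 0, 0.0025, 0, 0], [1, 0, 0.0025, 0, 0]],
])

```text
t: 9.37
tool_pos: [0.6284, -0.0313, 0.1559]
orientation: [2.293, 2.148, -0.0]
force: [0.1, -0.6, -1.2]
opening: 0.0371
gripper_force: 10.0
```

Call:
send_rows([
  [[1, 0, 0.0025, 0, 0], [1, 0, 0.0025, 0, 0], [1, 0, 0.0025, 0, 0]],
])

```text
t: 9.62
tool_pos: [0.6284, -0.0312, 0.156]
orientation: [2.293, 2.147, -0.001]
force: [-0.1, -4.2, -0.9]
opening: 0.0366
gripper_force: 10.0
```

Contact shows at -4 N. One more half-step will confirm it.

Call:
send_rows([
  [[1, 0, 0.0015, 0, 0], [1, 0, 0.0015, 0, 0], [1, 0, 0.0015, 0, 0]],
])

```text
t: 9.87
tool_pos: [0.6284, -0.0312, 0.156]
orientation: [2.293, 2.147, -0.001]
force: [-0.8, -6.5, 0.1]
opening: 0.0367
gripper_force: 10.0
```

```bash
python3 m.py | head -1; python3 - <<'E'
from h import *
im=np.load('wrist.npz')['im'][140:260,190:370]; cv2.imwrite('pics/w4.png',cv2.resize((255*(im/255.)**.5).astype('uint8'),None,fx=4,fy=4))
E
```

```text
9.9167 [ 0.62845416 -0.03122095  0.15596556] -3.770303126260406 [-0.55532769 -5.18085154 -0.71226967] 0.036895960929966005
```

View pics/w4.png

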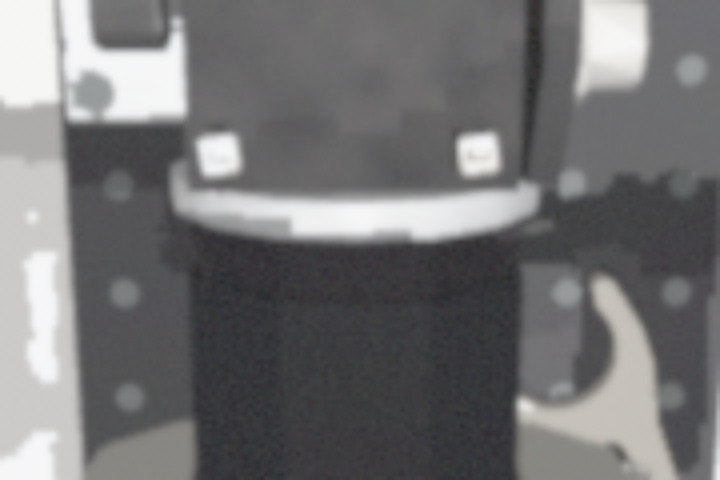

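Home: the mouth is flush against the flange at crop row 240, with the force rising while the pose stays put. Before releasing I'll lower the hood until it rests on the nose, so it doesn't drop.

Call:
send_rows([
  [[1, 0, -0.001, -0.005, 0], [1, 0, -0.001, -0.01, 0], [1, 0, -0.001, -0.0125, 0], [1, 0, -0.001, -0.0125, 0], [1, 0, -0.001, -0.0125, 0]],
])

```text
t: 10.33
tool_pos: [0.6287, -0.0312, 0.1539]
orientation: [2.292, 2.146, 0.0]
force: [0.2, -4.5, 1.7]
opening: 0.0367
gripper_force: 10.0
```

Call:
send_rows([
  [[1, 0, 0, -0.002, 0], [1, 0, 0, -0.002, 0], [1, 0, 0, -0.002, 0]],
])

```text
t: 10.58
tool_pos: [0.6288, -0.0312, 0.1536]
orientation: [2.292, 2.146, 0.0]
force: [-0.4, -5.9, 1.8]
opening: 0.0368
gripper_force: 10.0
```

Call:
send_rows([
  [[-0.5, 0, -0.001, 0, 0], [-0.5, 0, -0.001, 0, 0], [-0.5, 0, -0.001, 0, 0], [-0.5, 0, -0.001, 0, 0], [-0.5, 0, -0.001, 0, 0], [-0.5, 0, -0.001, 0, 0], [-0.5, 0, -0.001, 0, 0], [-0.5, 0, -0.001, 0, 0]],
])

```text
t: 11.25
tool_pos: [0.6284, -0.0308, 0.153]
orientation: [-2.293, -2.148, 0.0]
force: [-0.3, -0.3, 0.6]
opening: 0.0697
gripper_force: 0.0
```

```bash
python3 m.py; python3 - <<'E'
from h import *
C=cloud('wrist')
for r in range(184,204,2):print(r,np.round(C[r,278],4), np.load('wrist.npz')['im'][r,278,0])
im=np.load('wrist.npz')['im'][140:400,160:400]; cv2.imwrite('pics/w5.png',cv2.resize((255*(im/255.)**.5).astype('uint8'),None,fx=2.3,fy=2.3))
E
```

```text
11.3 [ 0.62842123 -0.03077798  0.15301937] -3.743163988076376 [ 0.6003518  -1.01682135 -0.13753939] 0.06965383699207049
0 [249 304] [0.6252 0.6468 0.636  0.0854 0.1625 0.1608]
12 [250 303] [0.6251 0.6464 0.6358 0.0813 0.1625 0.1615]
24 [251 303] [0.625  0.6463 0.6356 0.0771 0.1628 0.1616]
36 [250 303] [0.6242 0.6462 0.6352 0.073  0.1621 0.1613]
48 [251 303] [0.6246 0.6454 0.635  0.0688 0.1629 0.1614]
60 [250 304] [0.6237 0.6457 0.6347 0.0646 0.1624 0.1609]
72 [250 303] [0.6232 0.6452 0.6342 0.0603 0.1621 0.161 ]
84 [251 303] [0.6233 0.6448 0.634  0.0558 0.1625 0.161 ]
96 [249 338] [0.622  0.6544 0.6382 0.0511 0.1825 0.1683]
108 [233 338] [0.6179 0.6544 0.6362 0.0461 0.1831 0.1792]
120 [233 337] [0.6176 0.6539 0.6357 0.042  0.1823 0.1785]
132 [211 337] [0.6057 0.6539 0.6298 0.0381 0.1829 0.1783]
144 [211 352] [0.6056 0.6613 0.6335 0.0337 0.1824 0.1783]
156 [235 352] [0.6169 0.6613 0.6391 0.0291 0.1827 0.1784]
168 [235 335] [0.6165 0.6553 0.6359 0.0249 0.1798 0.1782]
180 [236 332] [0.6164 0.6529 0.6346 0.0205 0.1813 0.1788]
192 [233 324] [0.6125 0.651  0.6318 0.0149 0.1757 0.1741]
204 [240 319] [0.6146 0.6492 0.6319 0.0089 0.1706 0.1698]
216 [238 320] [0.6132 0.6494 0.6313 0.0036 0.1705 0.1688]
228 [238 320] [ 0.6126  0.6491  0.6308 -0.0014  0.1716  0.1703]
240 [239 319] [ 0.6126  0.6485  0.6306 -0.0067  0.1711  0.1702]
252 [191 319] [ 0.5859  0.6483  0.6171 -0.0124  0.1715  0.17  ]
184 [0.6321 0.0192 0.1783] 41
186 [0.632  0.0183 0.178 ] 41
188 [0.6319 0.0174 0.177 ] 40
190 [0.6318 0.0155 0.1718] 59
192 [0.6318 0.0151 0.1738] 110
194 [0.6318 0.0147 0.1756] 228
196 [0.6317 0.0142 0.1767] 241
198 [0.6317 0.0131 0.1754] 237
200 [0.6316 0.0122 0.1748] 224
202 [0.6316 0.0116 0.1757] 104
```

View pics/w5.png

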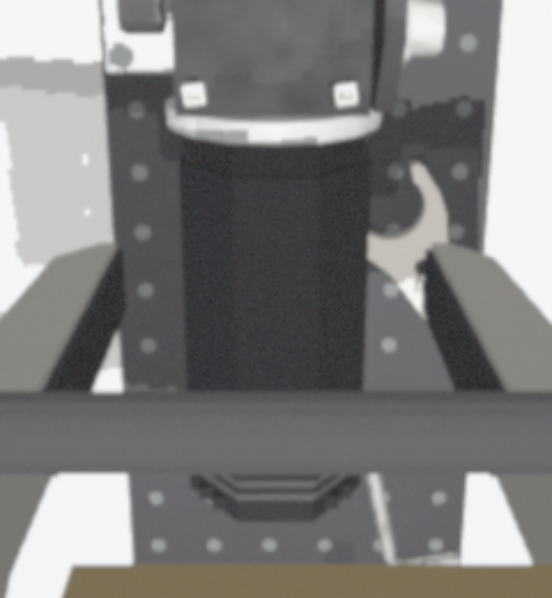

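The hood rests level on the nose with its mouth flush at the flange (crop row 145) and the fingers clear. I'll retreat straight up.

Call:
send_rows([
  [[-0.5, 0, -0.001, 0.05, 0], [-0.5, 0, -0.001, 0.15, 0], [-0.5, 0, -0.001, 0.3, 0], [-0.5, 0, -0.001, 0.45, 0], [-0.5, 0, -0.001, 0.55, 0], [-0.5, 0, -0.001, 0.6, 0], [-0.5, 0, -0.001, 0.6, 0], [-0.5, 0, -0.001, 0.6, 0]],
])

```text
t: 11.97
tool_pos: [0.6285, -0.031, 0.2729]
orientation: [2.293, 2.147, 0.0]
force: [0.5, 0.7, 0.3]
opening: 0.0698
gripper_force: 0.0
```

```bash
python3 - <<'E'
from h import *
im,d=cam('wrist'); C=cloud('wrist'); s=telemetry.read_state(); print(s['t'],s['tool_pos'],s['force'],s['opening'])
M=(abs(C[...,2]-.17)<.004)&(im.max(-1)<35)&(C[...,1]<.03)&(abs(C[...,0]-.63)<.012)
q=C[M]; print(len(q),np.percentile(q[:,1],[1,99]),np.median(q[q[:,1]<-.03][:,2]),np.median(q[q[:,1]>-.02][:,2]))
B=(im.min(-1)>150)&(C[...,2]>.165)&(C[...,1]<.03)&(C[...,1]>0)&(abs(C[...,0]-.632)<.01); print('flange y',np.percentile(C[B][:,1],[2,98]))
E
```

```text
12.0167 [ 0.62790716 -0.03098051  0.27151718] [-0.03530939  0.89274431 -1.4728482 ] 0.06980005950954664
2450 [-0.06787212  0.00832593] 0.16966165971091546 0.1694554697864794
flange y [0.01111586 0.01554828]
```

```bash
python3 -c "
from plant import order; print(order.close_job())"
```

```text
the job is handed in; nothing more can be done
None
```

The black hood is fully home against the flange on the photodetector's nose and released; grip was at most 25 N, the highest push read was about 6.5 N, and the job was handed in at about 12 s.

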